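# Weigh a bottle on the spring scale and mark the reading

## Robot

A 6-joint arm with a two-finger parallel gripper is mounted at the origin on a cart in front of the work surface, level with it; the furniture and walls round the work are solid. World frame = base frame: x ahead of the robot, y to its left, z up, the work surface at z = 0. Lengths are in mm, angles in rad, forces in N, time in s.
With the tool pointing down it reaches from about 300 to 775 mm from the base axis. Payload 14.6 kg.
Tool frame: the origin (TCP) lies on the centre line of the jaws, within the pads' length; the fingertips stand 19 mm ahead of it and the grasp point (between the pads) is the TCP (bot.tip_reach is the distance from the TCP to the fingertips, in mm); y points along the fingers, x is the direction in which the jaws open and shut, and the axes are right-handed (so a half turn about y gives the same grasp; the last joint's range is limited). The gripper opens to 85 mm and grips with 20 to 120 N. Pads are 22 mm wide; open, the fingers measure 114 mm over their backs; the gripper's body (76 mm by 85 mm) begins 54 mm behind the grasp point. The pads swing forward as they close: fully open they stand 13 mm farther back than shut.
Start: joints at [-1.256, 0.3, 1.521, -0, 1.321, -0.067], TCP at [204.918, -510.39, 250.281] pointing down, gripper open.
Joint ranges: [-3.03, 3.03], [-0.79, 2.21], [0.23, 2.52], [-1.04, 4.18], [0, 3.07], [-2.55, 2.55]. Speed limits (rad/s): [2.22, 2.22, 2.57, 3.14, 3.14, 3.14].

## Interface

Orientations are given as a unit quaternion [w, x, y, z].
In Python, from rig import bot gives the robot as it stands. Calls block until the motion is done:
- bot.move_to(position, orientation): joint-space move of the TCP to a pose.
- bot.servo_line(position, attitude=None, speed=150, until_force=None): straight line of the TCP; attitude=None keeps the orientation; speed is the mean speed in mm/s. With until_force (N) it stops when the force on the tool has changed by that much, and returns True; else False.
- bot.move_joints(angles): joint-space move.
- bot.move_gripper(opening, grip_force=None): finger opening in mm; grip_force is the grip in N (None keeps the last); returns when the fingers have stopped.
- bot.dwell(seconds).
- bot.ik(position, orientation): joint angles nearest the present ones, or None.
- bot.read_state(): the state.
- bot.read_camera(name): name is "scene" or "top" or "wrist"; returns a dict with "image" (480x640x3 uint8, blue, green, red), "depth" (480x640 float32, mm along the optical axis (not along the pixel's ray), 0 where there is no reading), "fovy" (degrees; the focal length in pixels is half the picture's height over the tangent of half this angle, whatever the lens; pixels are square), "cx", "cy" (the principal point, pixels), "eye" and "attitude" of the camera in the world; the wrist camera has in their place "mount" (4x4, takes a point from camera to tool coordinates, whose origin is the TCP and whose axes are the tool frame's). Camera axes: x right, y down, z forward; pixel columns grow to the right and rows downward; lengths in mm; the calibration is good to about 2 mm. A picture is of the moment at which its call begins: read the wrist's pose just before it.
A pose or a line that the arm cannot do raises bot.MotionError and nothing moves.
- bot.finish_job(): hands the job in, once; it reports no verdict.
The state is a dict: "clock": time; "joint_positions": joint angles; "qvel": joint speeds; "effort": joint torques, N m; "ee_pos": TCP position; "tool_rot": TCP orientation; "ft_force": force on the tool from outside, world axes, zero at the start; "moment": the same for the moment, N m; "grip_width": finger opening in mm.
Only numpy, scipy, OpenCV 4.12 (cv2) and the standard library are available. Lean on these libraries where they do the work, as an engineer would, in place of code of your own. Each camera call takes 0.05 s, during which the arm holds its last target.

## Task

Weigh the amber bottle in its wire carrier: lift the carrier by its handle, hang it on the hook of the spring scale and lower it slowly, letting go only when the scale bears the whole weight, so that the pointer settles without a drop or a bounce. Then slide the black marker on the scale's column down until it is level with the pointer, and leave the carrier hanging with the bottle in it. Do not knock or overload the scale, and leave the other things on the bench alone.

Things in the scene. Friction and masses are not known exactly. Their poses are not given: they have to be found in the camera images.
- stand: bench spring scale, fixed, does not tip: grey base plate 150 x 120 x 14 mm (reaching 105 mm in front of the column's axis, 45 mm behind), upright slotted aluminium column 40 mm wide, 36 mm deep, 342 mm high with its cap. Origin at table level on the column's axis; z up, -x is the front, where the hook arm sticks out, +y is the side of the marker.
- hook (a joint): travel of the sprung hook with its pointer, m: 0 unloaded, grows downward, 100 N/m (10 mm per newton), stop at 0.1, lightly damped. Lower a load on it at 50 mm/s or less (0.12 m/s is a drop) and let go so well balanced that it then stays below 0.05 m/s up or down: 3 mm (0.3 N) out of balance is still good, 5 mm is not. Never take it beyond 0.09 nor load the hook with over 15 N.
- saddle (a point): bottom of the hook's bowl, on top of its 8 mm round steel rod, 105 mm in front of the column's axis; moves with the hook. The point's axes are the stand's. The rod comes out of the column level, 12 mm higher than in the bowl, and dips into it; in front of the bowl it turns up to a tip whose end is 25 mm ahead of this point (towards -x) and 20 mm above it. The handle's peak must rest here.
- pointer (a point): free end of the thin black pointer on the front of the column; moves with the hook; at no load 297 mm above the table. A hung load trembles for a while: readings of force are true only after the arm has stood still for some tenths of a second.
- marker (a joint): travel of the black plastic marker along the column's side, m: 0 to 0.1, grows downward on the same scale as the hook's, so that it is level with the pointer when both joint values are equal. About 2 N of friction, stays where it is left. It starts above the readings that occur.
- tab (a point): middle of the part of the marker's tab that is to be pinched: 68 mm to the +y side of the column's axis and 4 mm behind it. The tab is a bar 12 mm thick along the stand's x, 18 mm high, and reaches from 28 to 86 mm from the column's axis along y; free above and below. Level with the index line.
- index (a point): the marker's white index line, which must come level with the pointer's end
- carrier: bottle carrier of stainless wire, loose, 0.22 kg, 79 mm wide over its wires and 189 mm high; origin at the middle of its underside, z up, the flat wire handle lies in its own yz plane (the same when turned half round). Stands on the table at the start.
- handle (a point): middle of the handle's grip, 155 mm above the carrier's underside: half-way between two upright 8 mm wires whose centres are 20 mm to either side along the carrier's y (48 mm over the outsides, 32 mm inside; upright from 131 to 171 mm above the underside; below that the wires spread outward to 35 mm each side, top of the shoulders at 124 to 130 mm). To be gripped from above across both wires; the hook passes between them.
- peak (a point): underside of the gabled top of the handle in its middle, 181 mm above the carrier's underside; the 8 mm wire makes a shallow gable here that centres itself on the hook
- bottle: amber screw-cap bottle, 56 mm diameter, 115 mm high, standing in the carrier, its top below the handle; how full it is is not known: carrier and bottle together weigh 0.3 to 0.75 kg. Origin at its underside.
- notebook: black notebook 105 x 153 x 16 mm lying in front of the scale, not to be disturbed
- timer: small white bench timer 62 x 66 x 19 mm, not to be disturbed
- small_bottle: small white screw-cap bottle, 35 mm diameter, 68 mm high, standing beside the scale, not to be disturbed

How it is judged:
By the outcome, as a careful person would: the job done as asked, in the order asked, and still so for the second after the job is handed in, with the robot touching nothing.
It also fails if it takes over 59 s, if anything falls off the work surface, if the arm or the gripper's body presses on something with over 40 N, if the wrist force passes 120 N, or if a joint passes its speed limit or range.

## Working session

There is one attempt and no reset: what is moved stays moved. The work goes in short steps, each a Python script; the robot and the scene stay as the last script left them, time stands still between calls to the robot, and variables do not carry over. Pictures are saved under pics/ and viewed, and the job is handed in when it is done.

```bash
ls; mkdir -p pics
python3 - <<'E'
from rig import bot
import cv2
s=bot.read_state(); print({k:s[k] for k in ("clock","ee_pos","tool_rot","ft_force","grip_width")})
for n in ("scene","top"):
    c=bot.read_camera(n); cv2.imwrite(f"pics/{n}0.png",c["image"]); print(n,c["fovy"],c["cx"],c["cy"],c["eye"],c["attitude"])
    import numpy as np
    np.savez(f"{n}0.npz",**{k:np.array(v) for k,v in c.items()})
E
```

```text
pics
{'clock': 0.0, 'ee_pos': array([ 204.8509231 , -510.17745597,  249.72304189]), 'tool_rot': array([ 0.58605134, -0.58554424,  0.39636793, -0.39569462]), 'ft_force': array([ 0.07446944, -1.22203199,  0.0649681 ]), 'grip_width': 85.79573948790396}
scene 45.70898230743184 315.37526237980745 245.01369907556804 [-264.15226132  642.67181535  663.48208498] [ 0.23301479 -0.37580918  0.75768767 -0.47998018]
top 42.077936609030374 321.62323514564997 240.76549436189288 [ 450.36868902   30.30829882 1419.9356367 ] [ 0.02323445 -0.70169997  0.71181937 -0.01976105]
```

View pics/scene0.png

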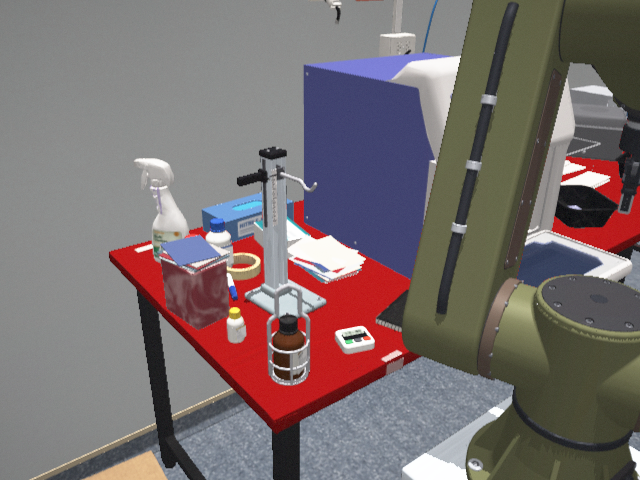

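View pics/top0.png

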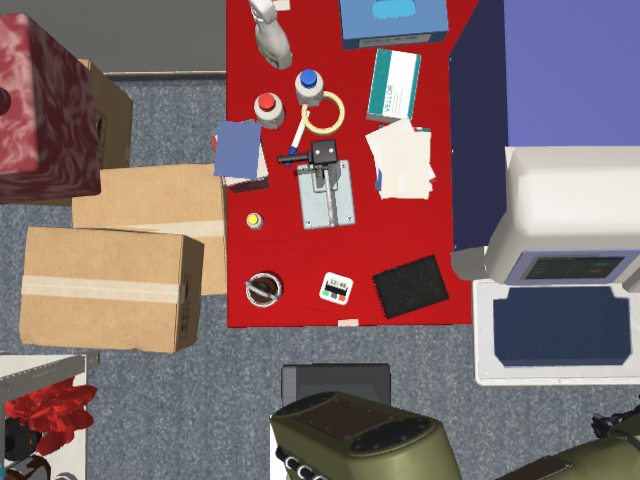

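```bash
cat > h.py <<'E'
import numpy as np, cv2
from scipy.spatial.transform import Rotation as R
def rot(q): return R.from_quat(np.asarray(q)[[1,2,3,0]])
def foc(c): return 240/np.tan(np.radians(float(c["fovy"]))/2)
def pose(c,st=None):
    if "eye" in c: return rot(c["attitude"]).as_matrix(),np.array(c["eye"])
    m=np.array(c["mount"]); Rt=rot(st["tool_rot"]).as_matrix()
    return Rt@m[:3,:3], Rt@m[:3,3]+np.array(st["ee_pos"])
def ray(c,u,v,st=None):
    Rm,e=pose(c,st); f=foc(c)
    d=np.stack([(np.asarray(u,float)-float(c["cx"]))/f,(np.asarray(v,float)-float(c["cy"]))/f,np.ones(np.shape(u))],-1)
    return e,d@Rm.T
def onz(c,u,v,z,st=None):
    e,d=ray(c,u,v,st); return e+d*((z-e[2])/d[...,2])[...,None]
def cloud(c,st=None):
    v,u=np.mgrid[0:480,0:640]; e,d=ray(c,u,v,st); return e+d*c["depth"][...,None]
def proj(c,p,st=None):
    Rm,e=pose(c,st); q=(np.asarray(p,float)-e)@Rm; f=foc(c)
    return np.stack([q[...,0]/q[...,2]*f+float(c["cx"]),q[...,1]/q[...,2]*f+float(c["cy"])],-1)
def load(n): return {k:v for k,v in np.load(n).items()}
E
python3 - <<'E'
from h import *
t=load("top0.npz"); s=load("scene0.npz")
cv2.imwrite("pics/topc.png",cv2.resize(t["image"][120:330,220:460],None,fx=3.3,fy=2.85,interpolation=cv2.INTER_LINEAR)[:600,:800])
cv2.imwrite("pics/scc.png",cv2.resize(s["image"][140:390,215:385],None,fx=2.4,fy=2.4,interpolation=cv2.INTER_CUBIC))
P=cloud(t)
for u,v in [(400,250),(326,150),(264,290),(330,225),(275,285),(330,200),(310,200)]: print(u,v,P[v,u].round(1))
# table depth check
E
```

```text
400 250 [ 513.1 -140.9    4.1]
326 150 [674.3  25.3 344.2]
264 290 [428.8 157.4 119.3]
330 225 [546.8  19.8 300.4]
275 285 [438.3 139.2  59.9]
330 200 [592.3  19.1 298.2]
310 200 [628.9  61.6  14.2]
```

Run:
```python
from h import *
t=load("top0.npz"); P=cloud(t)
# height-colour summary
Z=P[...,2]; sub=(P[...,0]>250)&(P[...,0]<800)&(P[...,1]>-300)&(P[...,1]<350)
m=(np.clip(Z,0,380)/380*255).astype(np.uint8)
cv2.imwrite("pics/z.png",cv2.resize(m[120:330,220:460],None,fx=3.3,fy=2.85,interpolation=0)[:600,:800])
for lo,hi in [(325,360),(270,325),(100,195),(10,16)]:
    q=sub&(Z>lo)&(Z<hi); k,l,st,_=cv2.connectedComponentsWithStats(q.astype(np.uint8))
    for i in range(1,k):
        if st[i,4]>15: print(lo,hi,st[i],P[l==i].mean(0).round(1),P[l==i].min(0).round(),P[l==i].max(0).round())
```

```text
325 360 [ 485   74   35  211 1289] [ 593.  -262.4  343. ] [ 437. -300.  325.] [ 800. -251.  360.]
325 360 [311 139  27  26 600] [672.4  29.2 341. ] [651.   6. 328.] [695.  52. 348.]
270 325 [ 477   81   16  199 1483] [ 623.8 -258.9  297.9] [ 446. -268.  270.] [ 800. -251.  325.]
270 325 [277 150  36  22 324] [669.5  79.2 299.4] [646.  51. 278.] [684. 114. 325.]
270 325 [311 163  25  64 373] [615.7  23.8 298.4] [545.   9. 270.] [660.  53. 319.]
270 325 [494 278  10   6  18] [ 441.9 -272.1  321.2] [ 438. -283.  318.] [ 447. -265.  325.]
100 195 [ 458  102   20  178 1818] [ 620.1 -259.   149.3] [ 445. -278.  100.] [ 800. -252.  195.]
100 195 [ 210  119   58   68 3036] [711.8 204.5 150.3] [643. 146. 101.] [785. 264. 161.]
100 195 [329 174   6   9  44] [656.9  13.9 148.4] [656.   8. 101.] [658.  19. 194.]
100 195 [315 176   8   8  50] [654.4  40.5 144.6] [653.  34. 100.] [658.  48. 195.]
100 195 [244 281  34  19 284] [430.1 162.7 140.7] [410. 132. 101.] [448. 200. 194.]
10 16 [293 126  12  18  67] [780.3  86.7  12.6] [760.  73.  10.] [800.  99.  16.]
10 16 [288 142  10  13  46] [746.9 100.2  12.5] [735.  90.  10.] [762. 110.  16.]
10 16 [331 159  25  67 774] [638.2 -12.2  13.2] [571. -40.  10.] [722.  14.  16.]
10 16 [297 164  33  66 881] [627.2  58.6  13.1] [563.  19.  10.] [712.  91.  16.]
10 16 [ 372  254   77   65 2082] [ 431.1 -161.4   12.9] [ 360. -245.   10.] [503. -75.  16.]
10 16 [324 272  14  11  40] [455.2  18.9  14.2] [443.   3.  11.] [465.  32.  16.]
10 16 [341 276   7   9  20] [448.4 -13.7  13.9] [438. -19.  11.] [456.  -6.  16.]
10 16 [320 279   6  16  32] [434.1  36.2  13.6] [416.  30.  10.] [450.  42.  16.]
10 16 [332 288  10  16  44] [413.7   3.2  14.2] [396.  -5.  11.] [429.  15.  16.]
10 16 [322 290  10  10  32] [412.7  26.   14.4] [405.  17.  11.] [425.  38.  16.]
```

View pics/topc.png

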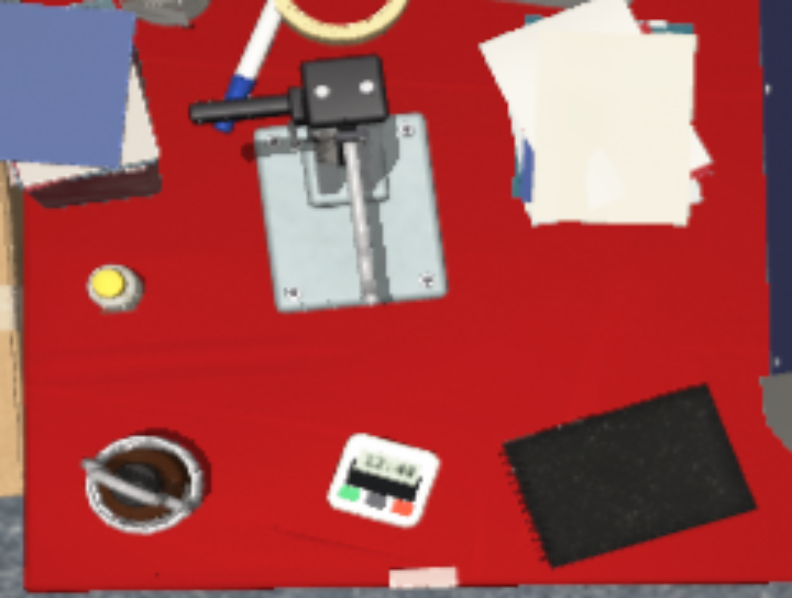

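View pics/scc.png

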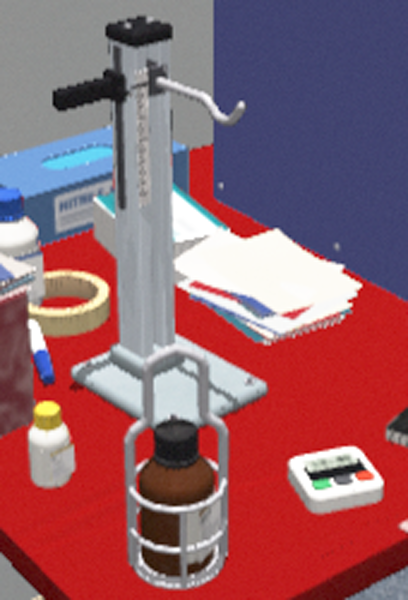

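Run:
```python
from h import *
t=load("top0.npz"); P=cloud(t); s=load("scene0.npz"); Q=cloud(s)
hsv=cv2.cvtColor(t["image"],cv2.COLOR_BGR2HSV)
# base plate
reg=np.zeros((480,640),np.uint8); reg[130:235,290:365]=1
m=((hsv[...,1]<90)&(hsv[...,2]>90)&(reg>0)&(P[...,2]>5)&(P[...,2]<22)).astype(np.uint8)
v,u=np.nonzero(m); G=onz(t,u,v,14)[:,:2].astype(np.float32)
# front corners via minAreaRect
k,l,st,_=cv2.connectedComponentsWithStats(m); print(st)
hull=cv2.convexHull(G); r=cv2.minAreaRect(G); print("base",r,cv2.boxPoints(r).round(1))
# hook rod points
Z=P[...,2]
q=(Z>270)&(Z<325)&(P[...,0]>540)&(P[...,0]<640)&(abs(P[...,1]-25)<40)
h=P[q]; 
for x in range(540,640,10):
    w=h[(h[:,0]>=x)&(h[:,0]<x+10)]
    if len(w): print(x,w.mean(0).round(1),w[:,1].min().round(1),w[:,1].max().round(1),len(w))
c=(Z>333)&(P[...,0]>640)&(P[...,0]<700)&(abs(P[...,1]-29)<40)
v,u=np.nonzero(c); G=onz(t,u,v,342)[:,:2].astype(np.float32); r=cv2.minAreaRect(G); print("cap",r,cv2.boxPoints(r).round(1),np.median(P[c][:,2]))
# marker tab top view
c=(Z>280)&(Z<325)&(P[...,1]>55)&(P[...,1]<120)&(P[...,0]>640)&(P[...,0]<700)
print("tab",P[c].mean(0),np.median(P[c][:,2]))
for y in range(55,120,8):
    w=P[c&(P[...,1]>=y)&(P[...,1]<y+8)]
    if len(w): print(y,w.mean(0).round(1),w.min(0).round(1),w.max(0).round(1))
# carrier handle in top & scene
for A in (P,Q):
    c=(A[...,2]>133)&(A[...,2]<196)&(A[...,0]>380)&(A[...,0]<480)&(A[...,1]>110)&(A[...,1]<210)
    w=A[c]; xy=w[:,:2]; print("handle",len(w),w.mean(0),np.degrees(np.arctan2(*cv2.fitLine(xy.astype(np.float32),cv2.DIST_HUBER,0,.01,.01).ravel()[[1,0]])),w.min(0),w.max(0))
    for z in range(130,196,8):
        g=w[(w[:,2]>=z)&(w[:,2]<z+8)]
        if len(g): print(z,g.mean(0).round(1),g.min(0).round(1),g.max(0).round(1),len(g))
```

```text
[[     0      0    640    480 304595]
 [   291    130     13     18    116]
 [   314    131      2      1      2]
 [   317    130      2      2      2]
 [   321    130      1      1      1]
 [   325    130      1      1      1]
 [   329    131      2      1      2]
 [   332    130      1      1      1]
 [   324    132      2      1      2]
 [   330    133      1      1      1]
 [   324    134      1      1      1]
 [   327    134      1      1      1]
 [   295    153      1      1      1]
 [   331    160     25     66   1148]
 [   297    164     34     66   1326]]
base ((681.4930419921875, 31.269329071044922), (230.95571899414062, 123.29942321777344), 7.7945966720581055) [[558.7  76.7]
 [575.4 -45.5]
 [804.3 -14.1]
 [787.5 108. ]]
540 [547.4  16.9 303.7] 14.5 19.8 12
550 [554.9  17.6 297. ] 14.2 21.4 20
560 [564.7  18.3 289.7] 14.1 21.4 24
570 [574.8  19.6 288.8] 15.6 23.0 25
580 [584.7  20.3 295.4] 17.3 24.6 25
590 [594.6  21.3 299.6] 17.3 24.6 27
600 [605.3  22.5 299.7] 18.9 26.2 24
610 [615.3  23.5 300. ] 20.6 27.8 24
620 [624.9  24.5 300. ] 20.5 27.8 24
630 [635.3  25.2 299.8] 22
[... 1418 characters left out ...]
36.1 176.4 193.5] 20
handle 305 [428.27901133 166.78122865 165.54179501] 61.633595 [414.74229247 144.17454911 133.08869303] [441.87943388 187.43093251 190.2399799 ]
130 [428.4 167.5 135.2] [414.9 146.  133.1] [439.3 187.4 137.9] 22
138 [427.3 165.5 142.1] [414.8 146.3 138.4] [440.1 186.4 145.4] 31
146 [428.4 167.  150.1] [415.8 144.8 146.1] [440.5 187.1 153.6] 32
154 [429.4 169.  157.9] [416.5 144.7 154. ] [441.3 186.2 161.8] 36
162 [427.7 166.6 166.1] [414.7 145.6 162. ] [441.5 186.4 170. ] 37
170 [428.4 167.2 174.5] [416.3 144.2 170.3] [441.9 187.1 177.9] 49
178 [428.2 166.  181.7] [415.  147.4 178.1] [439.7 182.4 186. ] 76
186 [428.4 165.8 187.3] [423.9 158.9 186.2] [433.3 174.3 190.2] 22
```

```bash
cat >> h.py <<'E'
YAW=np.radians(5.5); ORG=np.array([672.3,29.1]); SX=np.array([np.cos(YAW),np.sin(YAW)]); SY=np.array([-np.sin(YAW),np.cos(YAW)])
def stand(x,y,z): return [*(ORG+x*SX+y*SY),z]
def down(a):  # jaw direction angle in deg, tool y down
    a=np.radians(a); x=np.array([np.cos(a),np.sin(a),0]); y=np.array([0,0,-1.]); z=np.cross(x,y)
    q=R.from_matrix(np.stack([x,y,z],1)).as_quat(); return q[[3,0,1,2]]
E
python3 - <<'E'
from h import *
from rig import bot
s=bot.read_state(); print(rot(s["tool_rot"]).as_matrix().round(2), s["ft_force"])
c=bot.read_camera("wrist"); print(np.array(c["mount"]).round(2),c["fovy"]); cv2.imwrite("pics/w0.png",c["image"])
for nm,p,a in [("pre",[429,165.5,260],61.5),("gr",[429,165.5,155],61.5),("lift",[429,165.5,300],61.5),("prehook",stand(-185,0,305),95.5),("sad",stand(-105,0,305),95.5),("low",stand(-105,0,180),95.5),("tab",stand(4,74,290),5.5),("tablow",stand(4,74,215),5.5),("tabhi",stand(4,74,360),5.5)]:
    for f in (0,180,-180):
        q=bot.ik(p,down(a+f)); print(nm,a+f,None if q is None else np.round(q,2))
for i in range(4): bot.dwell(0.05); print(bot.read_state()["ft_force"].round(2))
print(bot.read_state()["clock"])
E
```

```text
[[ 0.37 -0.    0.93]
 [-0.93  0.    0.37]
 [-0.   -1.    0.  ]] [ 0.2548596   0.56491658 -0.38804457]
[[   1.      0.     -0.      0.92]
 [   0.     -0.31    0.95 -123.81]
 [   0.     -0.95   -0.31   78.5 ]
 [   0.      0.      0.      1.  ]] 64.12365747506779
pre 61.5 [ 0.29  0.09  1.75 -0.    1.3  -0.78]
pre 241.5 [ 0.29  0.09  1.75 -0.    1.3   2.36]
pre -118.5 [ 0.29  0.09  1.75 -0.    1.3   2.36]
gr 61.5 [ 0.29  0.21  1.87 -0.    1.06 -0.78]
gr 241.5 [ 0.29  0.21  1.87 -0.    1.06  2.36]
gr -118.5 [ 0.29  0.21  1.87 -0.    1.06  2.36]
lift 61.5 [ 0.29  0.06  1.69 -0.    1.39 -0.78]
lift 241.5 [ 0.29  0.06  1.69 -0.    1.39  2.36]
lift -118.5 [ 0.29  0.06  1.69 -0.    1.39  2.36]
prehook 95.5 [-0.05  0.12  1.61 -0.    1.41 -1.72]
prehook 275.5 [-0.05  0.12  1.61 -0.    1.41  1.42]
prehook -84.5 [-0.05  0.12  1.61 -0.    1.41  1.42]
sad 95.5 [-0.03  0.31  1.39 -0.    1.45 -1.7 ]
sad 275.5 [-0.03  0.31  1.39 -0.    1.45  1.44]
sad -84.5 [-0.03  0.31  1.39 -0.    1.45  1.44]
low 95.5 [-0.03  0.41  1.55 -0.    1.19 -1.7 ]
low 275.5 [-0.03  0.41  1.55 -0.    1.19  1.44]
low -84.5 [-0.03  0.41  1.55 -0.    1.19  1.44]
tab 5.5 [ 0.1   0.58  1.04 -0.    1.53  0.  ]
tab 185.5 None
tab -174.5 None
tablow 5.5 [ 0.1   0.62  1.15 -0.    1.38  0.  ]
tablow 185.5 None
tablow -174.5 None
tabhi 5.5 [ 0.1   0.56  0.9  -0.    1.68  0.  ]
tabhi 185.5 None
tabhi -174.5 None
[-0.41 -0.29  0.03]
[-0.53  1.12 -0.35]
[-0.77 -0.36  0.22]
[-0.46 -0.16  0.03]
0.35
```

Run:
```python
from h import *
t=load("top0.npz"); P=cloud(t)
r=np.hypot(P[...,0],P[...,1]); a=np.degrees(np.arctan2(P[...,1],P[...,0]))
for lo in range(-80,40,10):
    print(lo,[ (lambda w: (int(np.percentile(w,99)) if len(w)>5 else None))(P[...,2][(a>=lo)&(a<lo+10)&(r>=R0)&(r<R0+50)]) for R0 in range(250,700,50)])
```

```text
-80 [-733, -733, -736, -733, -737, None, None, 67, 66]
-70 [-734, -735, 583, 573, 539, 378, 68, 65, 64]
-60 [582, 592, 587, 559, 509, 62, 62, 62, 327]
-50 [563, -735, 65, 66, 64, 62, 375, 449, 488]
-40 [647, -733, -2, 9, 65, 403, 485, 500, 501]
-30 [683, -734, 13, 18, 19, 400, 494, 500, 500]
-20 [693, None, 16, 19, 19, 15, 8, 44, 49]
-10 [689, 9, 17, 23, 17, 7, 18, 45, 47]
0 [-737, 7, 9, 23, 1419, 300, 301, 305, 345]
10 [-736, -738, 7, 177, 121, 7, 43, 71, 156]
20 [-733, -736, 8, 120, 189, 7, 6, 6, 133]
30 [-735, -733, -735, 6, 6, -3, -436, -155, -154]
```

View pics/w0.png

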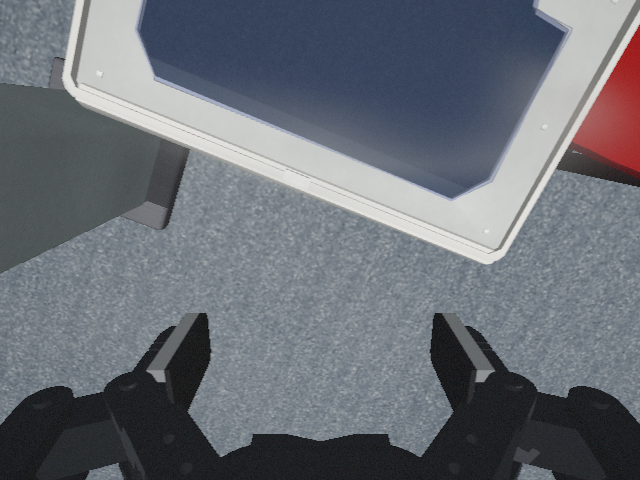

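Run:
```python
from h import *
from rig import bot
s=bot.read_state(); n=np.array(s["ee_pos"][:2]); n/=np.hypot(*n)
bot.servo_line([*(n*345),320],speed=250)
a=np.radians(10); q=bot.ik([345*np.cos(a),345*np.sin(a),300],down(61.5)); print(np.round(q,2)); 
bot.move_joints(q)
bot.move_to([429,165.5,275],down(61.5))
s=bot.read_state(); print(s["clock"],s["ee_pos"],s["joint_positions"].round(2))
c=bot.read_camera("wrist"); cv2.imwrite("pics/w1.png",c["image"])
np.savez("w1.npz",st_ee=s["ee_pos"],st_rot=s["tool_rot"],**{k:np.array(v) for k,v in c.items()})
```

```text
[ 0.07 -0.22  1.95 -0.    1.42 -1.01]
3.6667 [429.14599512 165.12872315 274.58433966] [ 0.29  0.08  1.73 -0.    1.34 -0.79]
```

View pics/w1.png

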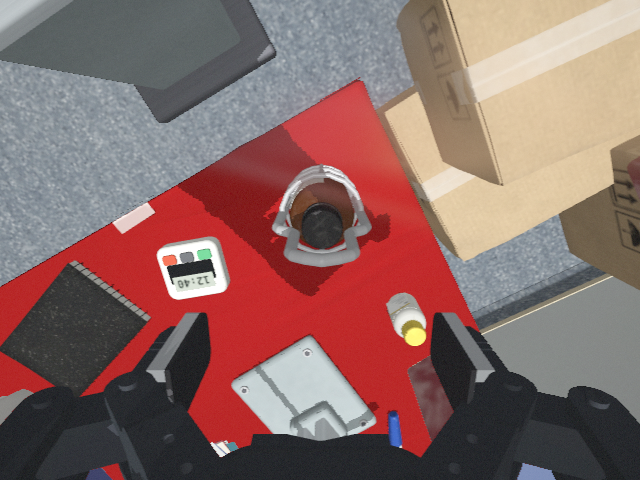

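Run:
```python
from h import *
c=load("w1.npz"); st={"ee_pos":c["st_ee"],"tool_rot":c["st_rot"]}
A=cloud(c,st)
m=(A[...,2]>133)&(A[...,2]<196)&(A[...,0]>380)&(A[...,0]<480)&(A[...,1]>110)&(A[...,1]<210)&(c["depth"]>0)
w=A[m]; print(len(w)); d=cv2.fitLine(w[:,:2].astype(np.float32),cv2.DIST_HUBER,0,.01,.01).ravel(); print(np.degrees(np.arctan2(d[1],d[0])),d)
t=w[:,:2]@d[:2]; n=w[:,:2]@np.array([-d[1],d[0]])
tm=(t.min()+t.max())/2; print(t.max()-t.min(), n.min(),n.max(), "centre",tm*d[:2]+np.median(n)*np.array([-d[1],d[0]]),w[:,2].max())
```

```text
1391
61.75658 [  0.47321844   0.8809451  428.73093    165.58662   ]
47.83393539596807 -305.5910673159572 -297.20542879396015 centre [428.72984269 165.5871708 ] 190.36606182262685
```

```bash
cat >> h.py <<'E'
def force(bot,n=20,dt=0.02):
    f=[]
    for _ in range(n): f.append(bot.read_state()["ft_force"]); bot.dwell(dt)
    f=np.array(f); return f.mean(0),f.std(0)/np.sqrt(n)
E
python3 - <<'E'
from h import *
from rig import bot
bot.move_gripper(70)
bot.servo_line([428.7,165.6,156],down(61.7),speed=120)
bot.dwell(.15); print("base",force(bot,15))
bot.move_gripper(40,grip_force=45)
s=bot.read_state(); print(s["grip_width"],s["ee_pos"],s["clock"],force(bot,5))
bot.servo_line([428.7,165.6,176],speed=60)
bot.dwell(.15); print("load",force(bot,15)); s=bot.read_state(); print(s["grip_width"],s["ee_pos"],s["clock"])
E
```

```text
base (array([-0.06452808, -0.0071946 , -0.20290318]), array([0.10008264, 0.13469118, 0.13726396]))
46.7746758964401 [428.86712665 165.70717935 156.26894129] 5.9 (array([-0.02748769,  1.51909085,  3.95402705]), array([0.12315689, 0.22566719, 0.18691043]))
load (array([-0.16828788, -0.02045855, -6.21939285]), array([0.13098205, 0.11295338, 0.1004968 ]))
46.736506121573555 [428.65543896 165.58803925 175.86700609] 6.8667
```

Run:
```python
from h import *
from rig import bot
bot.servo_line([428.7,165.6,312],speed=120)
bot.servo_line(stand(-185,0,312),down(95.5),speed=120)
bot.dwell(.1)
s=bot.read_state(); print(s["grip_width"],s["ee_pos"],s["clock"],stand(-185,0,312))
c=bot.read_camera("wrist"); cv2.imwrite("pics/w2.png",c["image"]); np.savez("w2.npz",st_ee=s["ee_pos"],st_rot=s["tool_rot"],**{k:np.array(v) for k,v in c.items()})
c=bot.read_camera("scene"); np.savez("s2.npz",**{k:np.array(v) for k,v in c.items()}); cv2.imwrite("pics/s2.png",cv2.resize(c["image"][120:380,200:430],None,fx=2.3,fy=2.3,interpolation=cv2.INTER_CUBIC))
```

```text
46.82283068534073 [488.06516     11.70640983 312.04242421] 9.775 [np.float64(488.15170330207184), np.float64(11.368535783758563), 312]
```

View pics/w2.png

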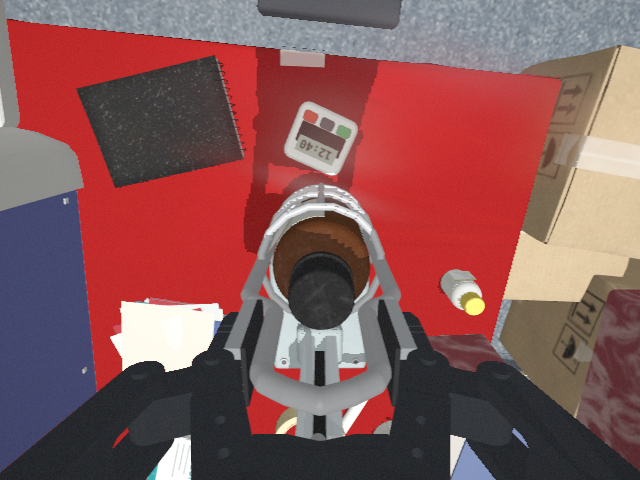

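View pics/s2.png

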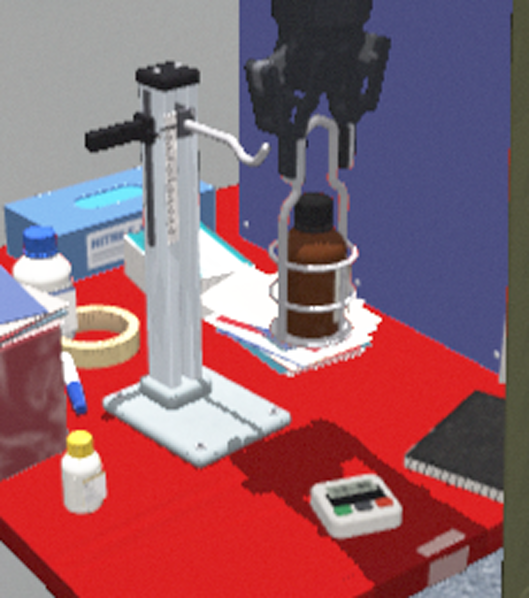

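Run:
```python
from h import *
c=load("s2.npz"); A=cloud(c); hsv=cv2.cvtColor(c["image"],cv2.COLOR_BGR2HSV)
ctr=np.array([488,11.5]); u_=A[...,:2]-ctr; along=u_@SX; lat=u_@SY
m=(abs(along)<12)&(abs(lat)<45)&(A[...,2]>280)&(A[...,2]<350)&(hsv[...,2]>110)
for z in range(280,350,5):
    k=m&(A[...,2]>=z)&(A[...,2]<z+5)
    if k.sum(): print(z,k.sum(),along[k].mean().round(1),lat[k].min().round(1),lat[k].max().round(1),np.median(hsv[k][:,2]))
w=A[(abs(along)<60)&(abs(lat)<60)&(A[...,2]>130)&(A[...,2]<300)]; print(np.percentile(w[:,2],[.5,1,2,5]))
# hook now
h=load("top0.npz"); 
q=(A[...,2]>270)&(A[...,2]<325)&(A[...,0]>540)&(A[...,0]<640)&(abs(A[...,1]-25)<40); w=A[q]
for x in range(540,640,8):
    g=w[(w[:,0]>=x)&(w[:,0]<x+8)]
    if len(g): print(x,g[:,1].mean().round(1),g[:,2].min().round(1),g[:,2].max().round(1),len(g))
```

```text
280 27 -0.5 -29.2 32.7 147.0
285 26 -0.0 -24.1 25.5 140.0
290 17 -0.7 -21.6 28.4 138.0
295 27 -2.2 -29.8 32.5 137.0
300 23 -5.2 -31.2 33.9 138.0
305 25 -5.6 -30.6 30.2 138.0
310 21 -5.5 -28.9 31.0 137.0
315 20 -4.7 -32.1 30.0 137.0
320 24 -5.8 -29.5 29.5 134.0
325 22 -6.4 -30.0 29.3 134.0
330 26 -4.4 -33.3 30.5 127.5
335 23 -2.0 -13.1 11.9 131.0
340 20 -0.7 -6.7 11.5 152.0
[156.24456506 157.44207506 158.41688896 159.48910773]
540 17.7 297.2 305.3 14
548 18.4 284.3 304.0 24
556 20.0 282.4 292.2 10
564 20.5 281.7 289.7 13
572 21.0 284.1 293.1 14
580 21.4 283.5 299.7 22
588 22.4 295.1 301.1 15
596 22.9 293.7 300.9 12
604 24.3 294.5 301.3 11
612 24.6 293.6 301.0 10
620 26.0 294.4 301.1 13
628 26.0 293.2 301.1 11
636 27.2 293.8 299.8 4
```

Run:
```python
from h import *
from rig import bot
print(bot.servo_line(stand(-105,0,312),speed=70,until_force=8))
bot.servo_line(stand(-105,0,275),speed=50)
bot.dwell(.15); s=bot.read_state(); print(s["ee_pos"],s["clock"],force(bot,8))
c=bot.read_camera("scene"); np.savez("s3.npz",**{k:np.array(v) for k,v in c.items()}); cv2.imwrite("pics/s3.png",cv2.resize(c["image"][120:340,200:400],None,fx=2.7,fy=2.7,interpolation=cv2.INTER_CUBIC))
```

```text
False
[567.87291134  19.05164048 275.33242905] 12.2083 (array([ 0.0127778 ,  0.0241304 , -6.19640609]), array([0.1272968 , 0.15699725, 0.19988816]))
```

View pics/s3.png

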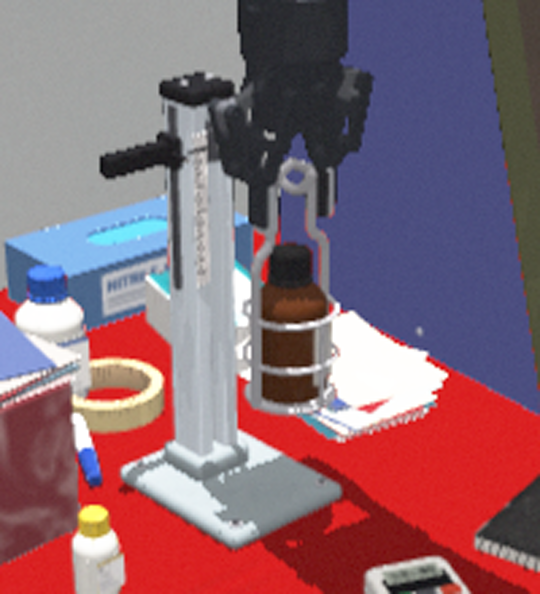

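Run:
```python
from h import *
from rig import bot
for z in (250,232,215):
    bot.servo_line(stand(-105,0,z),speed=25); bot.dwell(.2)
    f,e=force(bot,12); print(z,bot.read_state()["ee_pos"].round(2),f.round(2),e.round(2),bot.read_state()["clock"])
```

```text
250 [567.8   19.06 250.01] [ 0.16  0.34 -4.34] [0.15 0.13 0.12] 13.9417
232 [567.8   19.05 232.03] [ 0.2   0.54 -2.84] [0.1  0.14 0.14] 15.2083
215 [567.83  19.02 215.07] [ 0.12  0.48 -1.07] [0.14 0.17 0.15] 16.4417
```

Run:
```python
from h import *
from rig import bot
bot.servo_line(stand(-105,0,207),speed=20); bot.dwell(.3)
f,e=force(bot,40,.025); print(bot.read_state()["ee_pos"].round(2),f.round(2),e.round(2),bot.read_state()["clock"])
c=bot.read_camera("scene"); np.savez("s4.npz",**{k:np.array(v) for k,v in c.items()}); cv2.imwrite("pics/s4.png",cv2.resize(c["image"][140:300,220:380],None,fx=3.7,fy=3.7,interpolation=cv2.INTER_CUBIC))
```

```text
[567.78  19.04 207.  ] [ 0.47  0.54 -0.34] [0.08 0.09 0.07] 18.2917
```

View pics/s4.png

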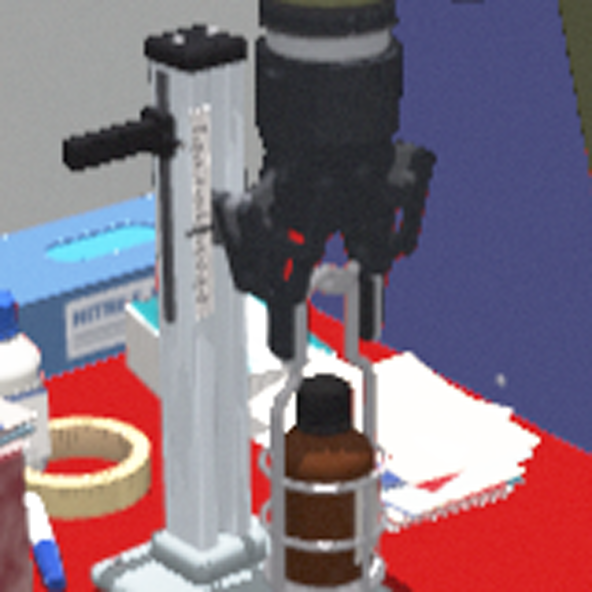

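Run:
```python
from h import *
from rig import bot
bot.servo_line(stand(-105,0,205),speed=15); bot.dwell(.3)
f,e=force(bot,30,.025); print(bot.read_state()["ee_pos"].round(2),f.round(2),e.round(2),bot.read_state()["clock"])
bot.move_gripper(50); bot.move_gripper(66)
bot.dwell(.3)
f,e=force(bot,15,.025); print(bot.read_state()["ee_pos"].round(2),bot.read_state()["grip_width"],f.round(2),e.round(2),bot.read_state()["clock"])
s=bot.read_state()
c=bot.read_camera("wrist"); cv2.imwrite("pics/w5.png",c["image"])
c=bot.read_camera("scene"); np.savez("s5.npz",**{k:np.array(v) for k,v in c.items()}); cv2.imwrite("pics/s5.png",cv2.resize(c["image"][140:300,220:380],None,fx=3.7,fy=3.7,interpolation=cv2.INTER_CUBIC))
```

```text
[567.78  19.06 204.99] [ 0.36  0.79 -0.09] [0.09 0.1  0.06] 19.675
[567.8   19.03 205.02] 66.03946468733903 [-0.15 -0.05 -0.08] [0.14 0.16 0.12] 20.875
```

View pics/w5.png

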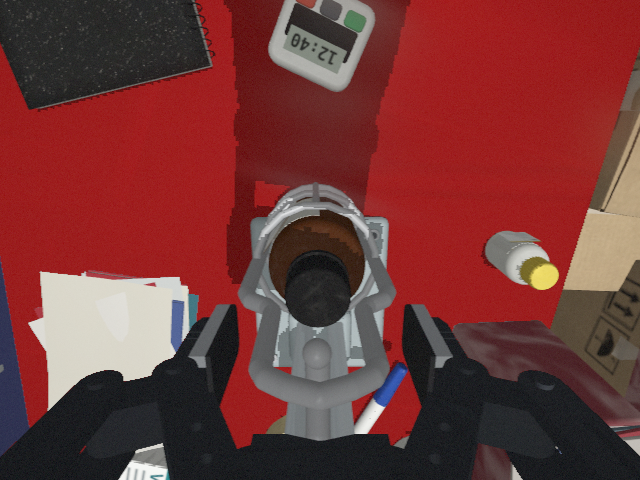

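View pics/s5.png

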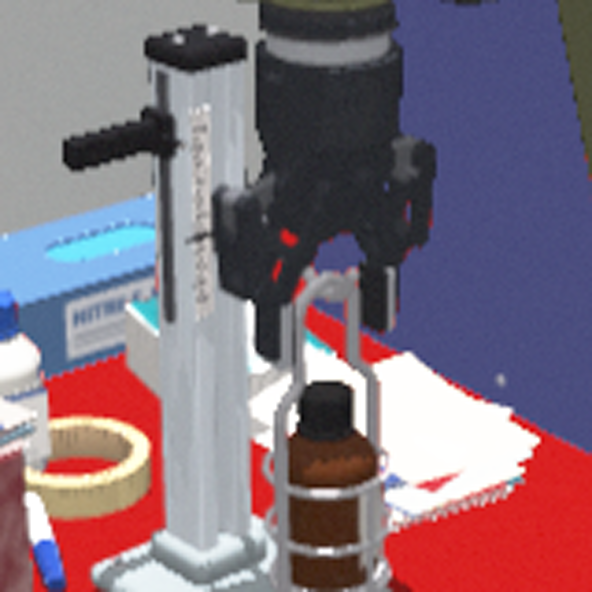

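Run:
```python
from h import *
from rig import bot
bot.servo_line(stand(-105,0,400),speed=120)
s=bot.read_state(); print(s["ee_pos"],s["clock"],force(bot,5)); print(bot.ik(stand(4,74,400),down(5.5)))
bot.servo_line(stand(4,76,400),down(5.5),speed=120)
s=bot.read_state(); print(s["ee_pos"],s["clock"])
c=bot.read_camera("wrist"); cv2.imwrite("pics/w6.png",c["image"]);np.savez("w6.npz",st_ee=s["ee_pos"],st_rot=s["tool_rot"],**{k:np.array(v) for k,v in c.items()})
c=bot.read_camera("scene"); np.savez("s6.npz",**{k:np.array(v) for k,v in c.items()})
a=load("scene0.npz")["image"][140:240,230:310]; b=c["image"][140:240,230:310]
cv2.imwrite("pics/s6.png",cv2.resize(np.hstack([a,b]),None,fx=5,fy=5,interpolation=cv2.INTER_CUBIC))
```

```text
[567.7361793   19.04844925 399.39418581] 22.75 (array([ 0.00657862, -0.08785229, -0.4452348 ]), array([0.31174467, 0.16198745, 0.22928134]))
[ 9.88463528e-02  5.71016016e-01  8.02290424e-01 -4.44089210e-16
  1.76828621e+00  2.85324398e-03]
[668.91614078 105.02718771 400.07796296] 24.55
```

View pics/s6.png

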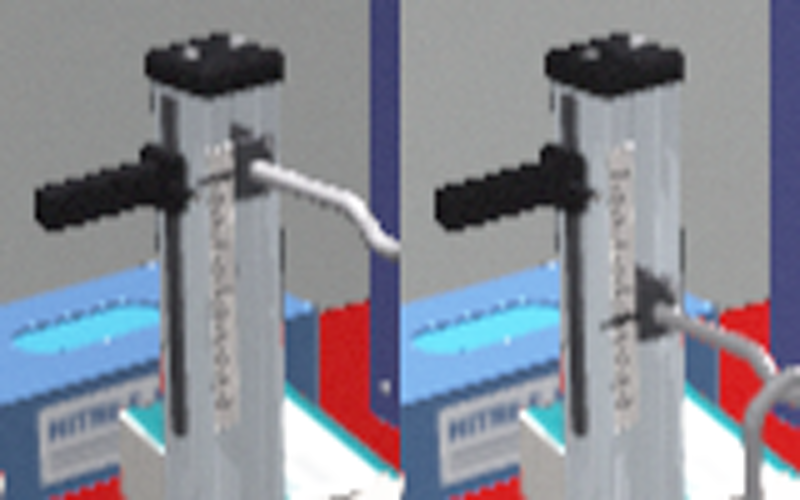

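View pics/w6.png

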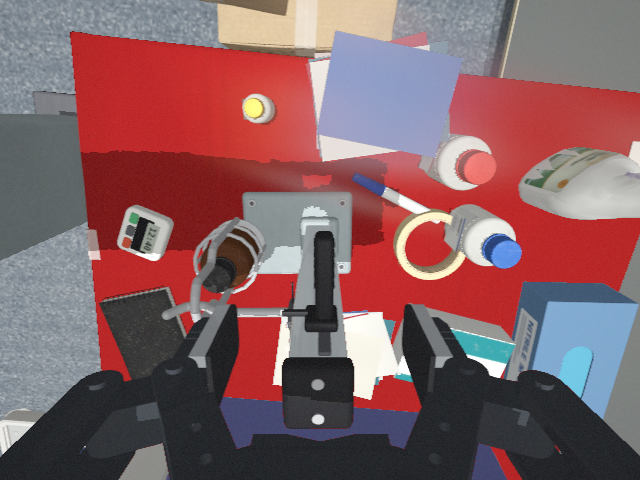

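Run:
```python
from h import *
def plane(c,u,v,sx):
    e,d=ray(c,u,v); n=np.array([SX[0],SX[1],0]); p=np.array(stand(sx,0,0)); k=((p-e)@n)/(d@n); q=e+d*k
    return q, (q[:2]-ORG)@SY
a=load("scene0.npz"); b=load("s6.npz")
for nm,c,u,v in [("p0",a,230+195/5,140+185/5),("p1",b,230+(605-400)/5,140+325/5)]:
    for sx in (-19,-22): print(nm,sx,*plane(c,u,v,sx))
for nm,f in (("s","s6.npz"),("w","w6.npz")):
    c=load(f); st={"ee_pos":c["st_ee"],"tool_rot":c["st_rot"]} if nm=="w" else None
    A=cloud(c,st); sx=(A[...,:2]-ORG)@SX; sy=(A[...,:2]-ORG)@SY
    m=(sy>35)&(sy<92)&(abs(sx-4)<14)&(A[...,2]>260)&(A[...,2]<330)
    for y in range(35,92,8):
        k=m&(sy>=y)&(sy<y+8)
        if k.sum(): print(nm,y,k.sum(),np.percentile(A[...,2][k],[2,10,50,90,98]).round(1),sx[k].min().round(1),sx[k].max().round(1))
    if nm=="w":
        k=m&(A[...,2]>290); print(sx[k].min(),sx[k].max(),sy[k].max())
        m2=m&(sy>50); v,u=np.nonzero(m2); print(u.min(),u.max(),v.min(),v.max())
```

```text
p0 -19 [650.87438902  53.3782977  295.68939533] 26.220079043825308
p0 -22 [647.66126171  55.44760912 296.98090387] 28.587828367940368
p1 -19 [651.1719807   50.28768999 234.9318732 ] 23.115176982055377
p1 -22 [647.95780839  52.36785412 236.43673253] 25.493829207860205
s 35 30 [284.8 288.  295.9 300.5 300.9] -3.2 11.0
s 43 28 [284.4 286.  293.3 300.2 301.3] -3.1 8.0
s 51 31 [285.1 285.9 294.4 300.7 301.7] -5.3 9.5
s 59 35 [285.8 286.7 295.3 300.8 301.6] -4.2 7.8
s 67 32 [283.7 286.4 294.1 300.9 301.6] -3.5 7.7
s 75 36 [284.9 286.5 296.4 301.2 301.8] -3.6 6.7
s 83 27 [284.9 287.2 292.1 299.3 300.4] -3.1 10.0
w 35 196 [298.5 299.6 301.  301.9 302.2] 0.4 12.2
w 43 222 [298.  299.6 301.1 302.  302.7] -0.2 12.7
w 51 252 [290.2 297.9 300.9 302.  302.3] -0.3 13.0
w 59 244 [291.8 298.7 301.  302.1 302.4] -0.3 12.8
w 67 251 [291.5 298.9 301.1 302.1 302.6] -0.3 12.8
w 75 268 [290.3 298.5 301.1 302.1 302.6] -0.3 12.9
w 83 145 [287.  288.5 296.2 300.4 301.1] 1.0 11.6
-0.3205676602484524 12.936314592321644 85.07342433135996
314 335 231 290
```

Run:
```python
from h import *
from rig import bot
bot.move_gripper(42)
bot.servo_line(stand(4,74,330),speed=150)
print(bot.servo_line(stand(4,74,292),speed=60,until_force=8))
print(force(bot,6)[0]); s=bot.read_state(); print(s["ee_pos"],s["clock"])
bot.move_gripper(5,grip_force=25)
s=bot.read_state(); print(s["grip_width"],s["ee_pos"],force(bot,6)[0],s["clock"])
c=bot.read_camera("scene"); cv2.imwrite("pics/s7.png",cv2.resize(c["image"][130:250,210:330],None,fx=5,fy=5,interpolation=cv2.INTER_CUBIC))
```

```text
False
[-0.14098688 -0.30368801  0.15124427]
[669.30001956 103.15290987 292.54348699] 26.5083
11.7903820017818 [670.60357091 103.3882399  292.58914176] [16.83910318  2.86462255 -0.65140237] 26.875
```

View pics/s7.png

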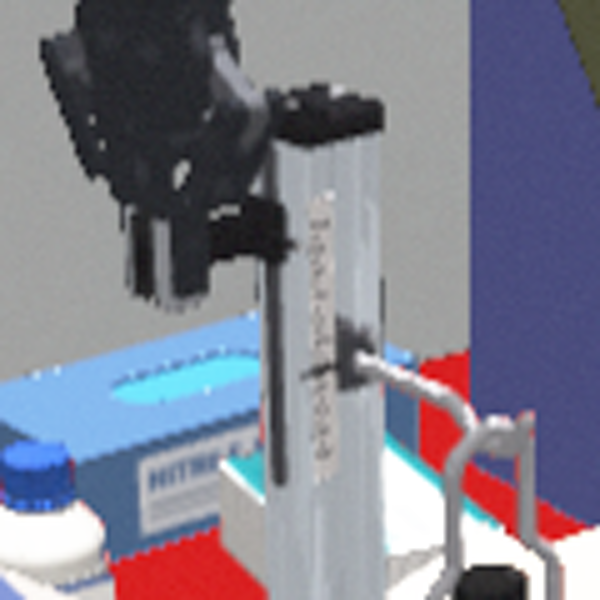

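Run:
```python
from h import *
from rig import bot
p=stand(6.4,74,292)
bot.servo_line(p,speed=20); bot.dwell(.1); print(force(bot,6)[0].round(2), bot.read_state()["ee_pos"])
p[2]=239; bot.servo_line(p,speed=35); bot.dwell(.2)
s=bot.read_state(); print(s["ee_pos"],force(bot,6)[0].round(2),s["grip_width"],s["clock"])
c=bot.read_camera("scene"); np.savez("s8.npz",**{k:np.array(v) for k,v in c.items()}); cv2.imwrite("pics/s8.png",cv2.resize(c["image"][160:250,220:310],None,fx=6.6,fy=6.6,interpolation=cv2.INTER_CUBIC))
```

```text
[-1.78  1.8   0.92] [671.48849334 103.49384948 292.08950512]
[671.53356506 103.4564708  238.60219959] [-2.72  4.02 -0.03] 11.569380370074507 29.3583
```

View pics/s8.png

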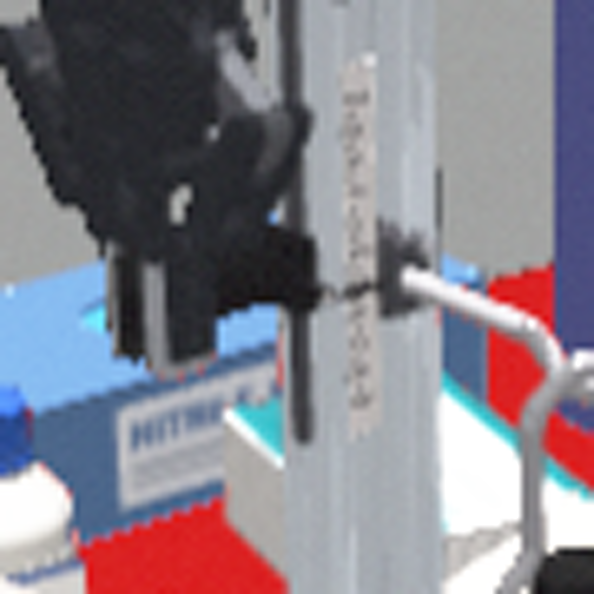

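Run:
```python
from h import *
c=load("s8.npz"); g=cv2.cvtColor(c["image"],cv2.COLOR_BGR2GRAY)
print(g[198:212,262:280])
cv2.imwrite("pics/s8b.png",cv2.resize(c["image"][194:216,258:288],None,fx=24,fy=24,interpolation=0))
for z in (234,236,238,240):
  print(z,[proj(c,stand(sx,sy,z)).round(2) for sx,sy in ((-19,28),(-19,24),(-19,10),(-15,25))])
```

```text
[[ 32  22  29  31  25  56 141 174 173 177 187 129 150 154 155  90  67  67]
 [ 29  33  29  30  29  57 142 172 173 175 185 157 183 181 175  89  63  64]
 [ 29  32  33  30  30  58 141 171 174 173 165 166 168 184 177  87  66  65]
 [ 27  29  28  34  31  58 143 174 173 171 166 166 166 170 175  87  64  65]
 [ 31  25  33  34  37  58 121 160 173 172 165 152 149 119 137  70  58  64]
 [ 25  29  28  28  33  48  75 113 138 171 124  89  80  58  87  51  58  66]
 [ 24  33  28  28  27  25  54 126 113 136  83  71  68 135 145  86  63  64]
 [ 28  22  30  32  31  37  88 152 140 131 135 117 145 182 177 107  67  61]
 [ 99  47  35  28  29  49 125 156 158 173 187 165 153 167 177 116  62  63]
 [153 103  44  42  60 129 157 172 172 174 177 149 132 168 178 116  61  80]
 [155 132  58  55  83 173 171 171 174 171 166 153 168 182 179 151 131 138]
 [135 147  59  60  87 172 170 173 173 172 174 180 155 183 180 177 173 174]
 [150 162  61  60  89 171 171 174 174 173 180 181 154 182 182 176 170 172]
 [156 163  60  61  87 173 173 173 174 175 172 153 164 155 182 176 173 172]]
234 [array([269.15, 206.01]), array([270.67, 205.53]), array([275.97, 203.86]), array([269.06, 205.12])]
236 [array([269.12, 205.1 ]), array([270.65, 204.62]), array([275.95, 202.95]), array([269.04, 204.21])]
238 [array([269.09, 204.18]), array([270.62, 203.71]), array([275.93, 202.05]), array([269.01, 203.29])]
240 [array([269.07, 203.27]), array([270.6 , 202.79]), array([275.91, 201.14]), array([268.98, 202.38])]
```

View pics/s8b.png

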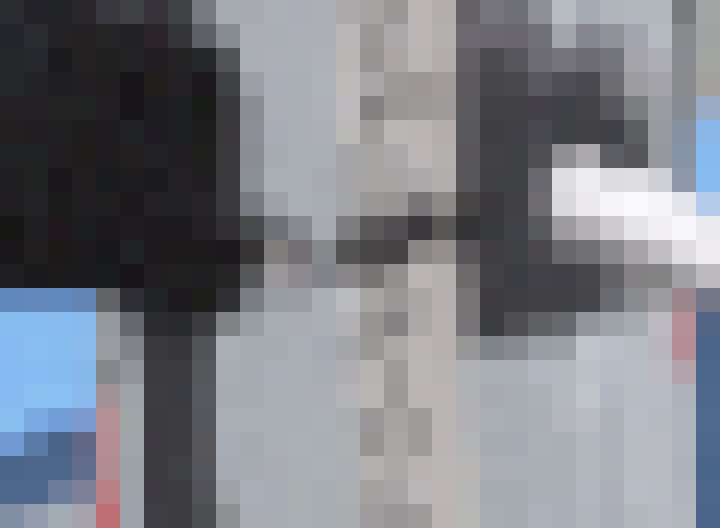

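Run:
```python
from h import *
from rig import bot
p=stand(6.4,74,236.9)
bot.servo_line(p,speed=20); bot.dwell(.2)
s=bot.read_state(); print(s["ee_pos"],s["clock"])
bot.move_gripper(45)
c=bot.read_camera("scene"); g=cv2.cvtColor(c["image"],cv2.COLOR_BGR2GRAY); print(g[199:211,262:278])
print(bot.read_state()["clock"], force(bot,3)[0])
bot.servo_line(stand(6.4,76,360),speed=180)
print(bot.read_state()["clock"],bot.read_state()["joint_positions"].round(2))
# candidate views: tool y horizontal-ish dir toward column from front-left
tgt=np.array(stand(-18,28,237))
n=0
for az in (20,0,-20,-40,-55,-70):      # viewing heading relative to stand x (deg)
  for el in (10,25,40):   # downward
    for D in (260,300):
      h=YAW+np.radians(az); f=np.array([np.cos(h)*np.cos(np.radians(el)),np.sin(h)*np.cos(np.radians(el)),-np.sin(np.radians(el))])
      r=np.array([np.sin(h),-np.cos(h),0]); dn=np.cross(f,r)
      M=np.array(bot.read_camera("wrist")["mount"]) if n==0 else M; n+=1
      Rt=np.stack([r,dn,f],1)@M[:3,:3].T; tcp=tgt-f*D-Rt@M[:3,3]
      q=R.from_matrix(Rt).as_quat()[[3,0,1,2]]
      j=bot.ik(tcp,q)
      if j is not None: print(az,el,D,tcp.round(),(tcp+Rt[:,1]*19).round(),np.round(j,2))
```

```text
[671.50990686 103.47254275 236.39910003] 29.9667
[[ 35  31  28  29  27  57 140 173 174 175 184 154 183 184 176  88]
 [ 31  27  31  31  30  58 140 173 173 172 166 166 169 182 176  87]
 [ 30  32  31  24  32  58 142 175 174 173 169 167 164 168 174  86]
 [ 28  31  25  27  33  57 142 172 173 174 167 154 149 119 137  71]
 [ 27  31  29  33  38  59 121 163 176 170 122  91  79  60  85  51]
 [ 29  30  34  27  35  48  77 114 136 134  83  69  70 136 142  85]
 [ 29  29  31  33  29  32  53 126 114 139 136 117 144 184 176 111]
 [ 31  29  28  31  30  39  90 156 161 173 187 165 156 167 177 118]
 [ 95  47  29  31  31  49 123 158 173 174 177 148 132 167 178 117]
 [133 101  42  41  51 108 156 174 173 172 165 151 167 182 179 151]
 [138 146  57  55  77 158 173 170 174 171 175 180 155 183 183 177]
 [151 161  61  62  89 171 172 172 174 173 178 179 152 184 184 176]]
30.4333 [ 0.25296131  0.66951882 -0.27741056]
31.3167 [ 0.1   0.57  0.89 -0.    1.68  0.01]
20 10 260 [541.   2. 222.] [558.  10. 225.] [-0.37  0.43  2.23  2.31  1.38 -1.22]
20 10 300 [505. -15. 229.] [522.  -7. 232.] [-0.46  0.38  2.3   2.23  1.
[... 455 characters left out ...]
 232.] [-0.07  0.31  2.43  2.97  1.31 -1.5 ]
0 25 260 [530.  43. 254.] [549.  45. 252.] [-0.05  0.09  2.32  2.93  0.73 -1.43]
0 25 300 [494.  40. 271.] [513.  42. 269.] [-0.07 -0.04  2.4   2.88  0.68 -1.39]
0 40 260 [538.  44. 285.] [556.  46. 278.] [-0.04 -0.06  2.2   2.53  0.21 -1.02]
0 40 300 [508.  41. 311.] [525.  43. 304.] [-0.05 -0.19  2.24  2.14  0.16 -0.63]
-20 10 260 [533.  86. 222.] [551.  81. 225.] [ 0.32  0.43  2.24  3.73  1.31 -1.83]
-20 10 300 [495.  96. 229.] [513.  91. 232.] [ 0.38  0.37  2.31  3.79  1.34 -1.85]
-20 25 260 [533.  86. 254.] [551.  81. 252.] [ 0.32  0.17  2.23  3.93  0.85 -2.08]
-20 25 300 [498.  95. 271.] [516.  90. 269.] [ 0.38  0.07  2.29  4.03  0.86 -2.16]
```

Run:
```python
from h import *
from rig import bot
s=bot.read_state(); c=bot.read_camera("wrist"); np.savez("w9.npz",st_ee=s["ee_pos"],st_rot=s["tool_rot"],**{k:np.array(v) for k,v in c.items()})
cv2.imwrite("pics/w9.png",c["image"]); d=bot.read_camera("scene"); cv2.imwrite("pics/s9.png",d["image"]); print(s["clock"])
A=cloud(c,s); sx=(A[...,:2]-ORG)@SX; sy=(A[...,:2]-ORG)@SY
def pr(n,m): 
    if m.sum(): print(n,m.sum(),np.percentile(A[...,2][m],[5,25,50,75,95]).round(1),sx[m].mean().round(1),sy[m].mean().round(1))
hi=(A[...,2]>215)&(A[...,2]<262)
pr("tab",hi&(sy>40)&(sy<84)&(abs(sx-5)<9))
for a in range(-40,0,4):
  for b in range(-10,45,6): pr((a,b),hi&(sx>=a)&(sx<a+4)&(sy>=b)&(sy<b+6))
```

```text
31.3667
tab 1202 [241.4 244.1 244.9 245.4 246.2] 6.3 63.4
(-36, -4) 18 [236.  238.5 239.  239.3 240.3] -32.6 -0.2
(-36, 2) 4 [235.4 236.3 236.9 237.5 238.2] -32.7 2.6
(-32, -4) 40 [237.2 238.4 239.2 239.7 240.1] -30.0 -0.4
(-32, 2) 17 [234.4 235.2 236.  237.  237.6] -30.0 2.4
(-28, -10) 1 [237.8 237.8 237.8 237.8 237.8] -24.4 -4.1
(-28, -4) 48 [237.  238.2 239.  239.7 240.3] -26.1 -0.3
(-28, 2) 15 [234.5 235.1 235.9 237.  238. ] -25.8 2.3
(-24, -10) 27 [246.6 247.4 248.2 248.8 249.5] -22.4 -6.7
(-24, -4) 30 [242.  248.1 249.1 249.9 250.4] -21.5 -0.7
(-24, 2) 73 [228.8 236.3 242.2 248.5 249.7] -21.4 5.4
(-24, 26) 26 [236.1 236.7 237.6 238.3 238.9] -21.5 29.2
(-20, -4) 3 [249.  249.2 249.3 249.4 249.5] -19.5 0.9
(-20, 2) 30 [236.5 240.1 243.6 248.  250. ] -19.3 6.0
(-20, 8) 19 [236.4 236.9 237.3 237.6 238.3] -18.9 11.6
(-20, 14) 47 [225.2 235.7 236.9 244.8 258.4] -17.5 17.2
(-20, 20) 15 [235.9 236.5 236.9 237.3 237.7] -19.0 23.0
(-20, 26) 42 [236.1 237.3 238.  238.6 239.3] -18.0 29.3
(-16, 14) 160 [223.8 233.9 244.  253.  260.4] -14.0 18.2
(-16, 26) 39 [236.6 237.4 237.9 238.4 239.1] -13.9 29.3
(-12, 14) 163 [225.2 234.2 244.5 254.  260.9] -10.0 18.5
(-12, 26) 38 [236.2 237.3 237.9 238.3 239.3] -10.0 29.3
(-8, 14) 103 [231.9 244.6 251.2 256.9 260.5] -6.3 18.6
(-8, 20) 16 [247.7 248.4 248.7 249.  249.6] -5.2 23.9
(-8, 26) 76 [228.3 237.4 239.  244.6 249.2] -5.6 28.8
(-4, 14) 82 [244.6 248.9 253.1 257.4 260.8] -2.0 18.6
(-4, 20) 30 [248.3 248.7 249.1 249.6 250.3] -2.2 23.8
(-4, 26) 114 [227.  232.6 240.1 247.4 249.7] -2.0 28.4
```

View pics/w9.png

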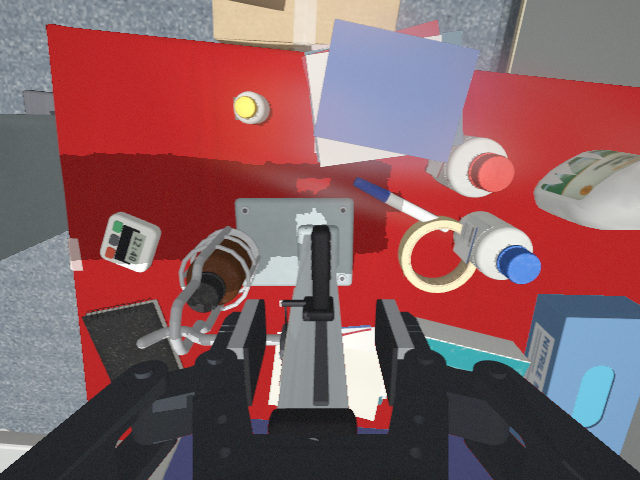

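View pics/s9.png

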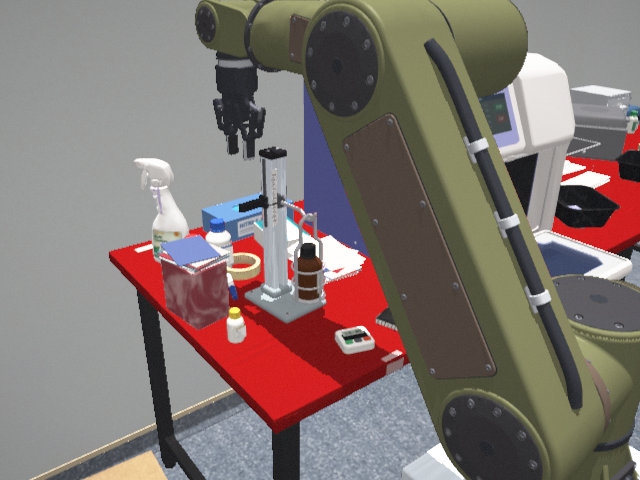

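Run:
```python
from h import *
from rig import bot
bot.servo_line(stand(6.4,80,420),speed=120); bot.dwell(1.0)
s=bot.read_state(); print(s["clock"],s["ft_force"])
bot.finish_job()
```

```text
33.1167 [-1.03181324 -0.87179177  0.45585269]
the job is handed in; nothing more can be done
```

I hung the carrier with the bottle on the spring scale and slid the marker down level with the pointer. I then backed the arm off and handed the job in at about 33 s; no verdict was reported.

- **Weighing:** I gripped the handle across both wires and measured a load of about 6.0 N. I lowered it onto the hook at 25 mm/s or less. I released it with −0.09 N of vertical force left on the arm, against about −0.1 N with the gripper empty, so the scale was bearing the whole weight. The pointer dropped about 60 mm, to about 236.5 mm above the table, and the scene picture afterwards shows it in the same place.
- **Marker:** I pinched the tab and slid it down in two strokes, the second one a correction of about 2 mm.
    - The wrist camera's depth then put the tab's middle at about 236 mm and the top of the index prong at 237.9 mm. The pointer's top edge was at 236.9 mm, so index and pointer are level within about 1 mm.
    - The scene picture agrees, to its roughly 2 mm pixel size.
- **Final state:** the last pictures show the carrier hanging with the bottle in it. The notebook, timer and small bottle look undisturbed, and the arm is clear of everything.

**What did not go perfectly:**
- When I closed on the tab, the gripper was about 2 mm off-centre. This put about 17 N sideways on the tab for a moment; I shifted the gripper to relieve it before moving the marker.
- When I closed on the handle, the sensor showed a few newtons upward on the gripper, probably from a fingertip touching the carrier's shoulder. The carrier came up straight all the same.

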